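Set the tap selector of a bench transformer

TASK

On the grey bench transformer, set the big push-to-turn selector dial to the tap that is tagged with the open ring. The dial turns only while it is pushed down; feel for the tap so that the dial has sprung fully up again and is latched there when you let go, do not force it, and leave the other things on the bench where they are.

Things in the scene. Friction and masses are not known exactly. Their poses are not given: they have to be found in the camera images.
- transformer: Grey steel bench transformer, fixed to the bench, 210 x 210 mm and 100 mm high, with a flat level top that carries the dial in its middle. Origin: centre of the underside, on the bench, straight under the dial's axis; z up; -x is the front with the terminals.
- dial (a joint): Dial angle about its upright axis, rad, counter-clockwise from above positive; 0 = nose to the transformer's -x (front). Stops at +-2.75 (cannot pass the back). Taps are 0.785 rad apart, near 0, +-0.785, +-1.571, +-2.356 (all shifted alike by up to 0.12). Starts within 0.5 of 0, latched or between taps. Latched: 2 degrees of play, blocks hard; unlatched, turns with 2 to 4 N at 40 mm from the axis.
- dial_press (a joint): How far the dial is pushed down, m: 0 = fully up, 0.010 = bottom. Spring: about 5 N at the top, 10 N at the bottom. At a tap it turns only when pushed down more than 6 mm. Let go between taps, it stays about 6 mm down, riding on the latch, still turns easily, and springs up by itself into the next tap it is slowly turned to.
- dial_centre (a point): Dial's axis at the upper face of its disc (128 mm above the bench when up; sinks with the dial). Black disc, 120 mm across, 12 mm thick, flat and free to press on; across it a radial bar 14 mm thick, 24 mm high above the disc, reaching 52 mm from the axis on the nose side (62 mm at the pointed tip; thin white line on top of this half), 44 mm on the tail side. The bar may be pushed or gripped.
- pointer_aim (a point): Point straight out from the pointer nose, 84 mm from the dial's axis, at the height of the disc's upper face: it lies over a tap's tag when the dial stands at that tap.
- ring_tag: The tag to turn to: flat open black ring, 22 mm across, 14 mm hole, 2 mm thick, stuck on the transformer's top about 84 mm from the dial's axis. Origin: centre of its underside. It marks one of the taps near +-1.571 or +-2.356 rad; the other three have solid black discs as large. The tags show the taps only roughly: the true tap lies up to 13 mm to either side of its tag, so feel for it.
- multimeter: Bystander: orange handheld multimeter lying flat, 180 x 85 x 40 mm, on the transformer's +y side. Origin: centre of its underside.
- flux_jar: Bystander: small jar with a black lid, 52 mm across, 60 mm high, standing on the transformer's -y side. Origin: centre of its underside.
- screwdriver: Bystander: screwdriver lying on the bench on the transformer's -y side, beyond the jar. Origin: centre of its underside.

How it is judged:
By the outcome, as a careful person would: the job done as asked, in the order asked, and still so for the second after the job is handed in, with the robot touching nothing.
It also fails if it takes over 48 s, if anything falls off the work surface, if the arm or the gripper's body presses on something with over 40 N, if the wrist force passes 120 N, or if a joint passes its speed limit or range.

ROBOT

A 6-joint arm with a two-finger parallel gripper is mounted at the origin on the work surface. World frame = base frame: x ahead of the robot, y to its left, z up, the work surface at z = 0. Lengths are in m, angles in degrees, forces in N, time in s.
With the tool pointing down it reaches from about 0.3 to 1 m from the base axis. Payload 5.1 kg.
Tool frame: the origin (TCP) lies on the centre line of the jaws, within the pads' length; the fingertips stand 14 mm ahead of it and the grasp point (between the pads) lies 5 mm behind it (finger_overhang is the distance from the TCP to the fingertips, in m); z points along the fingers, x is the direction in which the jaws open and shut, and the axes are right-handed (so a half turn about z gives the same grasp; the last joint's range is limited). The gripper opens to 95 mm and grips with 3 to 60 N. Pads are 20 mm wide; open, the fingers measure 119 mm over their backs; the gripper's body (75 mm by 180 mm) begins 59 mm behind the grasp point.
Start: joints at [58.522, 7.093, 94.555, -0, 78.352, -4.733], TCP at [0.293, 0.58, 0.229] pointing down, gripper open.
Joint ranges: [-149.61, 149.61], [-58.7, 133.49], [1.44, 155.28], [-77.14, 257.14], [18.33, 153.61], [-166.67, 166.67]. Speed limits (degrees/s): [147.25, 147.25, 180, 180, 180, 180].

INTERFACE

Orientations are given as [roll, pitch, yaw] about the fixed x, y, z axes, in that order (R = Rz(yaw) Ry(pitch) Rx(roll)).
In Python, from rig import movep, move_straight, set_joints, command_gripper, dwell, solve_ik, sense, snapshot, Unreachable, close_job, finger_overhang gives the robot as it stands. The module is installed in compiled form; this text tells all that it offers. Calls block until the motion is done:
- movep(position, orientation): joint-space move of the TCP to a pose.
- move_straight(position, frame=None, feed=0.15, stop_force=None): straight line of the TCP; frame=None keeps the orientation; feed is the mean speed in m/s. With stop_force (N) it stops when the force on the tool has changed by that much, and returns True; else False.
- set_joints(angles): joint-space move.
- command_gripper(opening, squeeze=None): opening from 0.0 (shut) to 1.0 (fully open); squeeze is the grip in N (None keeps the last); returns when the fingers have stopped.
- dwell(seconds).
- solve_ik(position, orientation): joint angles nearest the present ones, or None.
- sense(): the state.
- snapshot(name): name is "side" or "top"; returns a dict with "image" (384x512x3 uint8, red, green, blue), "intrinsics" (3x3 intrinsics, pixels), "rvec" (rotation vector, rad) and "tvec" (3), from world to camera coordinates, as OpenCV has them. Camera axes: x right, y down, z forward; pixel columns grow to the right and rows downward; lengths in m; the calibration is good to about 2 mm. A picture is of the moment at which its call begins. There is no depth.
A pose or a line that the arm cannot do raises Unreachable and nothing moves.
- close_job(): hands the job in, once; it reports no verdict.
The state is a dict: "time_s": time; "qpos": joint angles; "qvel": joint speeds; "effort": joint torques, N m; "ee_pos": TCP position; "ee_rot": TCP orientation; "wrist_force": force on the tool from outside, world axes, zero at the start; "ft_torque": the same for the moment, N m; "finger_gap": opening from 0.0 (shut) to 1.0 (fully open).
Only numpy, scipy, OpenCV 4.12 (cv2) and the standard library are available. Lean on these libraries where they do the work, as an engineer would, in place of code of your own. Each camera call takes 0.05 s, during which the arm holds its last target. There are 200 camera calls.

## Working session

There is one attempt and no reset: what is moved stays moved. The work goes in short steps, each a Python script; the robot and the scene stay as the last script left them, time stands still between calls to the robot, and variables do not carry over. Pictures are saved under pics/ and viewed, about 8 in all and at most 12, crops included, and the job is handed in when it is done.

```bash
mkdir -p pics
python3 - <<'E'
from rig import *
import cv2,pickle
s=sense();print(s)
d={n:snapshot(n) for n in("top","side")}
pickle.dump(d,open('s0.pkl','wb'))
for n in d:
    print(n,d[n]['intrinsics'],d[n]['rvec'],d[n]['tvec'])
    cv2.imwrite(f'pics/{n}0.png',d[n]['image'][...,::-1])
print(finger_overhang)
E
```

```text
{'time_s': 0.0, 'qpos': array([ 5.85237489e+01,  7.13288785e+00,  9.46342277e+01, -2.44827193e-04,
        7.83506888e+01, -4.73132460e+00]), 'qvel': array([-0.00300988,  0.10808477, -0.05295104, -0.07336545,  0.01419138,
       -0.06841116]), 'effort': array([-1.18027117e-03, -4.17601526e+01, -3.59937286e+01,  7.71684665e-02,
        4.92981880e-02, -1.57764212e-04]), 'ee_pos': array([0.29220541, 0.57993107, 0.22739238]), 'ee_rot': array([-1.79990522e+02,  1.17422666e-01,  6.32551329e+01]), 'wrist_force': array([ 0.06097292, -0.25434449,  0.51194779]), 'ft_torque': array([0.00930149, 0.04289412, 0.03663493]), 'finger_gap': 0.9991945783000811}
top [[399.11217633   0.         260.95375428]
 [  0.         399.11217633 189.83535862]
 [  0.           0.           1.        ]] [ 2.18522103 -2.12957396  0.17356929] [0.01185245 0.59700702 1.09412967]
side [[392.69801764   0.         249.22967887]
 [  0.         392.69801764 193.67259802]
 [  0.           0.           1.        ]] [ 2.41157866 -0.32778598  0.1045787 ] [-0.5413227   0.23142984  0.93546313]
0.014
```

View pics/top0.png

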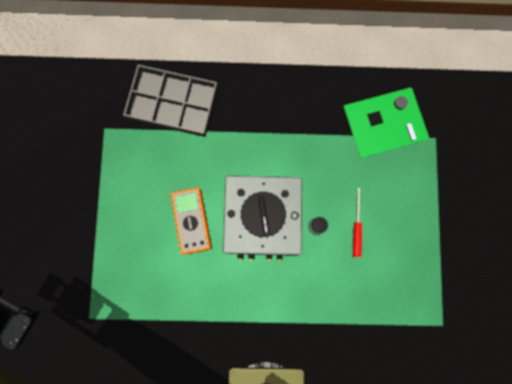

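View pics/side0.png

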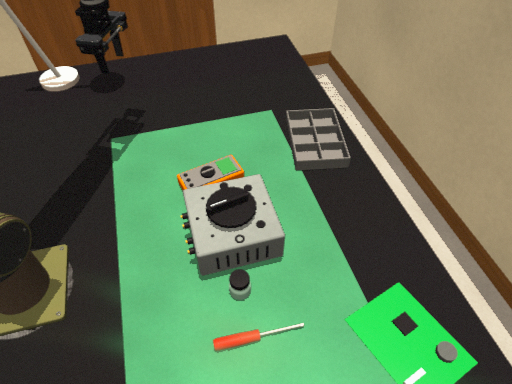

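The top view shows the transformer at about (263,215) with its terminals facing the robot. The open ring is at (295,215), on the -y side, so it marks the tap near +1.57. The solid discs are at (241,192), (285,193) and (231,213). In the side view the ring is at (239,239), which agrees. Next I'll measure these.

```bash
cat > h.py <<'E'
import numpy as np,cv2,pickle
def ray(d,u,v,z):
    R=cv2.Rodrigues(np.array(d['rvec'],float))[0];c=-R.T@np.ravel(d['tvec'])
    r=R.T@np.linalg.inv(d['intrinsics'])@[u,v,1];return c+r*(z-c[2])/r[2]
def proj(d,p):
    return cv2.projectPoints(np.array([p],float),np.array(d['rvec'],float),np.array(d['tvec'],float),d['intrinsics'],None)[0].ravel()
E
python3 - <<'E'
from h import *
d=pickle.load(open('s0.pkl','rb'))
for n,box in(('top',(215,165,315,265)),('side',(175,165,290,290))):
    im=d[n]['image'];x0,y0,x1,y1=box
    g=im.max(2)[y0:y1,x0:x1]; 
    m=(g<75).astype(np.uint8)
    cs,hier=cv2.findContours(m,cv2.RETR_CCOMP,cv2.CHAIN_APPROX_NONE)
    for c,h in zip(cs,hier[0]):
        a=cv2.contourArea(c)
        if a>15 and h[3]<0:
            (u,v),(w,hh),_=cv2.minAreaRect(c);u+=x0;v+=y0
            z=.128 if a>800 else .102
            print(n,round(u,1),round(v,1),a,round(w,1),round(hh,1),ray(d[n],u,v,z).round(4), 'hole' if h[2]>=0 else '')
    if n=='top':
        hsv=cv2.cvtColor(im,cv2.COLOR_RGB2HSV)
        m=((hsv[...,1]<60)&(hsv[...,2]>90)).astype(np.uint8);m[:165]=0;m[265:]=0;m[:,:215]=0;m[:,310:]=0
        c=max(cv2.findContours(m,cv2.RETR_EXTERNAL,cv2.CHAIN_APPROX_NONE)[0],key=cv2.contourArea)
        r=cv2.minAreaRect(c);print(r);b=cv2.boxPoints(r);print([ray(d[n],*p,.1).round(3) for p in b])
    cv2.imwrite(f'pics/{n}crop.png',cv2.resize(im[y0:y1,x0:x1,::-1],None,fx=4,fy=4,interpolation=cv2.INTER_CUBIC))
a=cv2.imread('pics/topcrop.png');b=cv2.imread('pics/sidecrop.png')
b=cv2.resize(b,(368,400));cv2.imwrite('pics/both.png',np.hstack([a,b]))
E
```

```text
top 312.5 224.5 21.5 11.0 3.0 [ 0.4983 -0.1115  0.102 ] 
top 263.0 214.0 1413.0 42.4 42.4 [0.5208 0.0219 0.128 ] hole
((262.5721435546875, 215.11428833007812), (77.9256362915039, 77.62574005126953), 1.432096242904663)
[array([0.418, 0.125, 0.1  ]), array([0.625, 0.128, 0.1  ]), array([ 0.626, -0.084,  0.1  ]), array([ 0.417, -0.081,  0.1  ])]
side 239.0 279.0 297.5 20.0 18.0 [ 0.4954 -0.1632  0.102 ] 
side 192.0 250.5 22.0 6.3 5.1 [ 0.4111 -0.0657  0.102 ] hole
side 241.9 256.3 1334.5 17.2 88.5 [ 0.5121 -0.1263  0.128 ] hole
side 189.9 240.4 20.0 6.1 4.9 [ 0.4109 -0.0375  0.102 ] hole
side 239.0 238.5 42.0 7.0 8.0 [ 0.5209 -0.0629  0.102 ] hole
side 260.5 224.0 36.0 6.0 7.0 [ 0.58   -0.0367  0.102 ] 
side 230.5 205.0 1601.0 44.0 49.0 [0.5214 0.0181 0.128 ] hole
side 208.0 174.1 55.0 6.6 13.3 [0.4924 0.1572 0.102 ]
```

View pics/both.png

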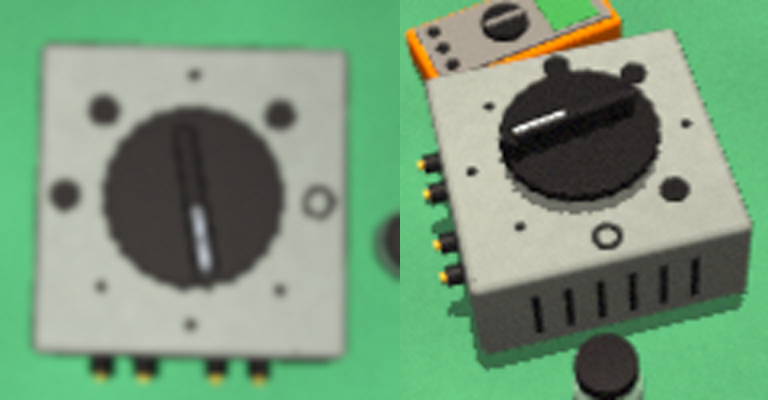

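```bash
cat >> h.py <<'E'
from rig import *
C=np.array([.521,.0215])
def P(th,tip,r=.035,off=.017):
    "finger pose on the clockwise side of the nose: th dial angle, tip height"
    n=np.array([-np.cos(th),-np.sin(th)]);t=np.array([np.sin(th),-np.cos(th)])
    xy=C+r*n-off*t
    return [*xy,tip+.014],[180,0,(np.degrees(th)+180+90)%180-90]
def st(th=0,msg=''):
    s=sense();t=np.array([np.sin(th),-np.cos(th)]);f=s['wrist_force']
    print(msg,'t%.2f'%s['time_s'],'tip',s['ee_pos'].round(4)-[0,0,.014],'F',f.round(1),'Ft %.1f'%(f[:2]@t));return s
E
python3 - <<'E'
from h import *
d=pickle.load(open('s0.pkl','rb'))['top']
a=ray(d,261.25,197,.152);b=ray(d,266.75,235,.152);v=b-a;th=np.arctan2(-v[1],-v[0]);print(a,b,th,np.linalg.norm(v))
for t in(.15,.7,1.2,1.75):
    p,o=P(t,.12);print(p,o,solve_ik(p,o))
command_gripper(0.0,20)
p,o=P(th,.20,off=.024);movep(p,o);st(th,'above')
p,o=P(th,.136,off=.024);move_straight(p,feed=.1);st(th,'beside')
p,o=P(th,.136,off=.010);print(move_straight(p,feed=.02,stop_force=2.5));s=st(th,'contact')
print('off',(s['ee_pos'][:2]-C)@[np.sin(th),-np.cos(th)])
x=s['ee_pos'].copy();x[2]=.114+.014;print(move_straight(x,feed=.02,stop_force=3));st(th,'disc')
cv2.imwrite('pics/side1.png',cv2.resize(snapshot('side')['image'][150:300,150:320,::-1],None,fx=4,fy=4))
E
```

```text
[0.56236686 0.02804192 0.152     ] [0.4659992  0.01180167 0.152     ] 0.166955121441606 0.09772651135211931
[np.float64(0.48385256402018734), np.float64(0.03307877368833674), 0.134] [180, 0, np.float64(8.59436692696238)] [-2.43430418e+00 -9.70384728e+00  1.20463655e+02 -2.54444375e-14
  6.92401927e+01 -1.10286711e+01]
[np.float64(0.4832788227620022), np.float64(0.011954698130517116), 0.134] [180, 0, np.float64(40.10704565915762)] [-4.94874962e+00 -9.92237114e+00  1.20652001e+02 -2.54444375e-14
  6.92703704e+01 -4.50557953e+01]
[np.float64(0.4924728141318736), np.float64(-0.004961286182749473), 0.134] [180, 0, np.float64(68.75493541569881)] [-6.82523747e+00 -8.65554539e+00  1.19550948e+02 -2.54444375e-14
  6.91045972e+01 -7.55801729e+01]
[np.float64(0.5105108508508753), np.float64(-0.015969691086629167), 0.134] [180, 0, np.float64(-79.73238585210595)] [-7.81552837e+00 -6.15824763e+00  1.17315081e+02 -2.54444375e-14
  6.88431667e+01  7.19168575e+01]
above t3.67 tip [0.4826 0.04   0.2001] F [0.1 0.5 0.4] Ft -0.5
beside t4.47 tip [0.4829 0.0394 0.1365] F [-0.3 -0.2  0.9] Ft 0.1
True
contact t4.91 tip [0.4837 0.0332 0.1363] F [0.5 0.8 0.2] Ft -0.7
off -0.017751624995134614
True
disc t5.61 tip [0.4833 0.0335 0.1225] F [-2.3  0.7  7.3] Ft -1.1
```

View pics/side1.png

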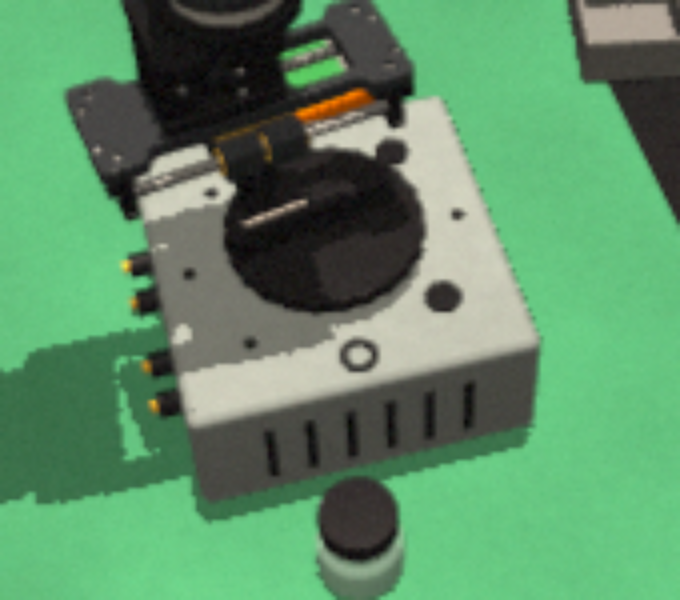

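The side crop shows the closed fingers on the disc beside the bar near the nose, clear of the tags. Contact with the bar was at the expected offset, 17.7 mm. The next step is to press and turn to 1.2 rad, between taps.

```bash
sed -i 's/\[180,0,(.*%180-90\]/[180,0,np.degrees(th)]/' h.py
python3 - <<'E'
from h import *
th=.167
p,o=P(th,.1195,off=.0177);move_straight(p,feed=.02);s=st(th,'press')
z=.1195-(s['ee_pos'][2]-.014-.1195)
for th in np.append(np.arange(.22,1.2,.07),1.2):
    p,o=P(th,z,off=.017);move_straight(p,o,feed=.05);s=st(th,'%.2f'%th)
    if np.hypot(*s['wrist_force'][:2])>20 or abs(s['wrist_force'][2])>25: print('STOP');break
E
```

```text
press t5.93 tip [0.4835 0.0334 0.1206] F [-4.6  1.9  7.8] Ft -2.6
0.22 t6.18 tip [0.4829 0.0308 0.1196] F [-4.7  2.4  9.8] Ft -3.3
0.29 t6.43 tip [0.4824 0.028  0.1197] F [-5.   2.3  9.5] Ft -3.6
0.36 t6.68 tip [0.4821 0.0251 0.1197] F [-3.8  0.9  8.4] Ft -2.2
0.43 t6.93 tip [0.4821 0.0222 0.1197] F [-4.7  0.4  8.5] Ft -2.4
0.50 t7.18 tip [0.4822 0.0194 0.1198] F [-4.5  0.5  9.4] Ft -2.6
0.57 t7.43 tip [0.4825 0.0166 0.1198] F [-5.  -0.1  9.7] Ft -2.6
0.64 t7.68 tip [0.483  0.0138 0.1198] F [-4.9  0.4  8.4] Ft -3.3
0.71 t7.93 tip [0.4836 0.0111 0.1199] F [-4.5 -0.2  8.2] Ft -2.8
0.78 t8.18 tip [0.4846 0.0085 0.12  ] F [-3.6 -0.6  9. ] Ft -2.1
0.85 t8.43 tip [0.4856 0.0059 0.12  ] F [-4.3 -0.7  8.6] Ft -2.7
0.92 t8.68 tip [0.4868 0.0033 0.12  ] F [-2.9 -1.6  9.3] Ft -1.3
0.99 t8.93 tip [0.4883 0.0009 0.1201] F [-2.4 -1.   9.3] Ft -1.4
1.06 t9.18 tip [ 0.4899 -0.0014  0.1202] F [-3.3 -1.   8.4] Ft -2.4
1.13 t9.43 tip [ 0.4916 -0.0036  0.1202] F [-1.1 -0.9  9.2] Ft -0.6
1.20 t9.68 tip [ 0.4935 -0.0056  0.1203] F [-2.   0.5  8.8] Ft -2.0
```

Run:
```python
from h import *
th=1.2
p,o=P(th,.133,off=.017);move_straight(p,feed=.03);st(th,'lift')
for th in np.arange(1.22,1.80,.02):
    p,o=P(th,.133,off=.017);hit=move_straight(p,o,feed=.012,stop_force=5);s=st(th,'%.2f %s'%(th,hit))
    t=np.array([np.sin(th),-np.cos(th)])
    if hit or s['wrist_force'][:2]@t<-7: break
im=snapshot('side')['image']
cv2.imwrite('pics/side2.png',cv2.resize(im[150:300,150:320,::-1],None,fx=4,fy=4))
```

```text
lift t10.32 tip [ 0.4922 -0.0049  0.1326] F [ 0.2 -0.4 -0.3] Ft 0.4
1.22 False t10.57 tip [ 0.4928 -0.0055  0.1327] F [ 0.2 -1.2  0. ] Ft 0.6
1.24 False t10.82 tip [ 0.4935 -0.0061  0.1329] F [ 0.2 -1.1 -0.9] Ft 0.6
1.26 False t11.07 tip [ 0.4939 -0.0065  0.1329] F [-0.9  0.8  0.4] Ft -1.1
1.28 False t11.32 tip [ 0.4943 -0.0069  0.133 ] F [-3.4  2.   2.2] Ft -3.8
1.30 False t11.57 tip [ 0.4948 -0.0074  0.133 ] F [-4.2  1.7  2.5] Ft -4.5
1.32 False t11.82 tip [ 0.4955 -0.008   0.133 ] F [-4.7  3.2  2.8] Ft -5.4
1.34 False t12.07 tip [ 0.4962 -0.0086  0.133 ] F [-5.1  1.4  3.7] Ft -5.3
1.36 False t12.32 tip [ 0.4969 -0.0091  0.133 ] F [-3.6  1.7  3.1] Ft -3.9
1.38 False t12.57 tip [ 0.4976 -0.0096  0.133 ] F [-4.8  2.1  2.4] Ft -5.1
1.40 False t12.82 tip [ 0.4983 -0.0101  0.133 ] F [-3.8  1.2  3.6] Ft -4.0
1.42 False t13.07 tip [ 0.499  -0.0106  0.133 ] F [-4.3  2.5  3.9] Ft -4.6
1.44 False t13.32 tip [ 0.5    -0.0113  0.1331] F [-1.4 -0.1  0. ] Ft -1.3
1.46 False t13.57 tip [ 0.5005 -0.0116  0.133 ] F [-2.  -0.4  2.8] Ft -2.0
1.48 False t13.82 tip [ 0.5008 -0.0119  0.133 ] F [-3.7  0.   2.1] Ft -3.6
1.50 False t14.07 tip [ 0.5012 -0.0122  0.133 ] F [-5.7 -0.1  4.5] Ft -5.7
1.52 False t14.32 tip [ 0.5015 -0.0125  0.133 ] F [-6.3  1.2  4.2] Ft -6.3
1.54 False t14.57 tip [ 0.5018 -0.0128  0.133 ] F [-7.7 -0.1  5.6] Ft -7.7
```

View pics/side2.png

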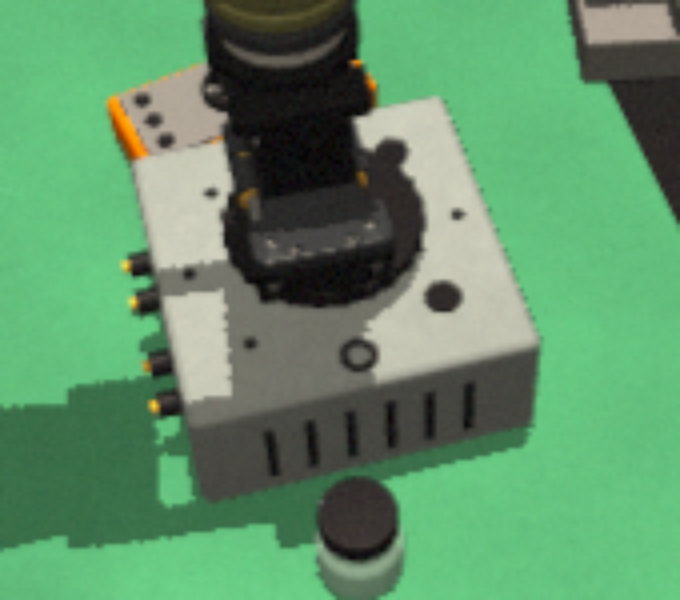

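The pushing force dropped at 1.44, which fits the dial springing up, and then rose steadily with little motion, so it looks latched near 1.45. In the picture the gripper hides the bar. I'll back off, probe the disc height gently and look again.

Run:
```python
from h import *
th=1.46
p,o=P(th,.1335,off=.026);move_straight(p,o,feed=.03);st(th,'back')
p,_=P(th,.119,off=.026);print(move_straight(p,feed=.01,stop_force=2));st(th,'disc touch')
p,_=P(th,.21,off=.026);move_straight(p,feed=.1)
movep([.30,.30,.30],[180,0,63]);st(th,'clear')
dwell(.5);d={n:snapshot(n) for n in('top','side')};pickle.dump(d,open('s1.pkl','wb'))
a=cv2.resize(d['top']['image'][165:265,215:315,::-1],(400,400),interpolation=cv2.INTER_CUBIC)
b=cv2.resize(d['side']['image'][165:290,175:290,::-1],(368,400),interpolation=cv2.INTER_CUBIC)
cv2.imwrite('pics/both2.png',np.hstack([a,b]))
for t in np.arange(1.3,1.75,.05).round(2): print(t,[((proj(d['top'],[C[0]-r*np.cos(t),C[1]-r*np.sin(t),.152])-[215,165])*4).round(0) for r in(.052,-.044)])
```

```text
back t15.17 tip [ 0.4916 -0.0105  0.1335] F [ 0.8 -0.1  0.2] Ft 0.8
True
disc touch t15.89 tip [ 0.4912 -0.0104  0.1281] F [-0.  -0.4  3.6] Ft -0.0
clear t18.26 tip [0.3003 0.2996 0.2855] F [ 0.1 -0.7 -0.5] Ft 0.2
1.3 [array([272., 217.]), array([128., 173.])]
1.35 [array([273., 213.]), array([127., 176.])]
1.4 [array([274., 209.]), array([126., 179.])]
1.45 [array([274., 205.]), array([125., 183.])]
1.5 [array([275., 201.]), array([125., 186.])]
1.55 [array([275., 197.]), array([125., 190.])]
1.6 [array([275., 192.]), array([125., 193.])]
1.65 [array([275., 188.]), array([125., 196.])]
1.7 [array([275., 184.]), array([125., 200.])]
```

View pics/both2.png

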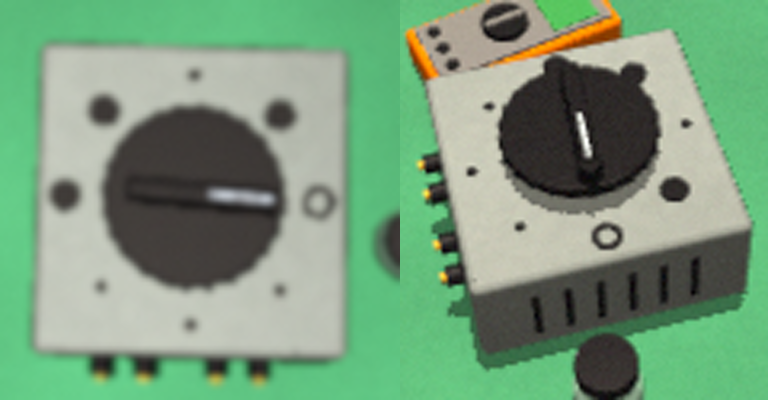

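The nose (crop, about (275,200)) points at the ring (318,203) at roughly 1.5 rad. The disc was felt at 128.1 mm, which is fully up, and the multimeter and jar are where they were.

Run:
```python
from h import *
a,b=[pickle.load(open(f,'rb'))['side']['image'].astype(int) for f in('s0.pkl','s1.pkl')]
D=abs(a-b).max(2)>60
print('jar/screwdriver',D[262:360,200:310].sum(),'meter',D[150:178,175:215].sum())
close_job()
```

```text
jar/screwdriver 0 meter 0
the job is handed in; nothing more can be done
```

The dial is set to the tap tagged with the open ring, on the transformer's -y side near +1.57 rad, and the job is handed in. The last motion ended at about 18 s, against the 48 s limit.

With closed fingers I pressed the disc down beside the bar and turned it from about 0.17 to 1.2 rad, using about 10 N down and 3.6 N sideways at most. I then let it ride on the latch and pushed the bar slowly. The push force dropped near 1.44 rad as the dial sprang up, and then the dial blocked. I stopped pushing at 7.7 N.

**Last checks:**
- **Latched and up:** a gentle touch found the disc at 128.1 mm, which is fully up.
- **Angle:** the top view shows the nose at about 1.5 rad. That is within the tag's tolerance, and the push suggested 1.44–1.46.
- **Bystanders:** comparing the side views before and after showed no change at the jar, the screwdriver or the visible part of the multimeter.
- **Arm:** it was clear of everything before hand-in.

None of the checks failed. The two angle readings differ by a few hundredths of a radian, which is within the accuracy of the picture and the pushing geometry.

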